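# Close the piping-nozzle case

## Robot

A 6-joint arm with a two-finger parallel gripper is mounted at the origin on the work surface. World frame = base frame: x ahead of the robot, y to its left, z up, the work surface at z = 0. Lengths are in m, angles in degrees, forces in N, time in s.
With the tool pointing down it reaches from about 0.4 to 0.925 m from the base axis. Payload 12.5 kg.
Tool frame: the origin (TCP) lies between the finger pads; the fingertips stand 8 mm ahead of it and the grasp point (between the pads) lies 11 mm behind it (manip.tip_reach is the distance from the TCP to the fingertips, in m); z points along the fingers, y is the direction in which the jaws open and shut (so a half turn about z gives the same grasp; the last joint's range is limited). The gripper opens to 95 mm and grips with 3 to 60 N. Pads are 20 mm wide; open, the fingers measure 119 mm over their backs; the gripper's body (75 mm by 180 mm) begins 59 mm behind the grasp point.
Start: joints at [-80.535, 28.126, 89.318, -0, 62.55, -6.05], TCP at [0.167, -0.602, 0.223] pointing down, gripper open.
Joint ranges: [-177.58, 177.58], [-47.91, 125.51], [2.72, 160], [-65.01, 245.01], [3.68, 167.84], [-153.87, 153.87]. Speed limits (degrees/s): [127.2, 127.2, 159.86, 180, 180, 180].

## Interface

Orientations are given as a 3x3 rotation matrix whose columns are the frame's x, y, z axes.
In Python, from workcell import read_state, snapshot, close_job, manip gives the robot as it stands.
- The arm moves only by the tool move_arm, never from a script. Its arguments are lists of equal length, an entry for each row: "xyz": the shift along the tool's x, y, z in m, a list of three; "rot": the turn, a rotation vector about the tool's x, y, z in degrees, a list of three. A call has 1 to 20 rows; each row shifts and turns the commanded pose from where the row before left it, along the tool's axes as they then stand; what a row does not reach is not made up. A row lasts 1/10 s, in which the tool goes at most 50 mm and 8.59 degrees, less where a joint would pass 70% of its speed; a pose out of reach is approached as far as the arm can. A call with a gripper value outside its range is refused whole. "jaw" is the opening, from 0 (shut) to 1 (fully open), set as the call begins (left out, the last holds). The fingers move at their own pace and stop on an object; "newtons" is the grip in N (left out, the last holds). Time passes only in rows, so rows that do not move let the fingers close. It gives the time, the measured TCP pose, the force and the opening at its end, in the units of the state.
- read_state(): the state, without advancing time (a new reading comes with each control period).
- snapshot(name): name is "side" or "top" or "wrist"; returns a dict with "image" (400x640x3 uint8, blue, green, red), "fov_y" (degrees; the focal length in pixels is half the picture's height over the tangent of half this angle, whatever the lens; pixels are square), "cx", "cy" (the principal point, pixels), "rvec" (rotation vector, rad) and "tvec" (3), from world to camera coordinates, as OpenCV has them. Camera axes: x right, y down, z forward; pixel columns grow to the right and rows downward; lengths in m; the calibration is good to about 2 mm. The wrist camera is an equidistant fisheye: a pixel r from the principal point sees the ray r / f radians off the axis. A picture is of the moment at which its call begins. There is no depth.
- close_job(): hands the job in, once; it reports no verdict.
The state is a dict: "t": time; "joint_pos": joint angles; "joint_vel": joint speeds; "joint_torque": joint torques, N m; "ee_pos": TCP position; "tool_rot": TCP orientation; "ft_force": force on the tool from outside, world axes, zero at the start; "torque": the same for the moment, N m; "grip_width": finger opening in m.
Only numpy, scipy, OpenCV 4.12 (cv2) and the standard library are available. Lean on these libraries where they do the work, as an engineer would, in place of code of your own. Each camera call takes 0.05 s, during which the arm holds its last target.

## Task

Close up the piping-nozzle case on the pastry counter: first push the upright orange inner flap down flat over its row of nozzles, then, with the flap down, push the open blue lid over and ease it fully shut without slamming it. Only push with the fingertips or the outside of the fingers: do not pinch or grasp the flap or lid, and leave the cup, jar and cutter ring standing where they are. Finish with the hand clear.

Things in the scene. Friction and masses are not known exactly. Their poses are not given: they have to be found in the camera images.
- case: Dark grey open-topped case of steel piping nozzles, fixed to the counter; 200 (x) x 200 (y) x 70 mm high, walls 6 mm. Origin: centre of its underside, on the counter. Its own x axis runs along the two hinge lines; +y is the lid's hinge side, -y is the flap's hinge side. The nozzles inside are fixed, at most 47 mm high (above the counter).
- lid (a joint): Hinge of the blue lid, rad. 0 = shut flat on the rim, 1.57 = upright, more = leaning outwards beyond the +y side; stop at 2.2. The lid starts open (1.65 to 2.1). The hinge is stiff and the lid stays at any angle it is left at; moving it takes about 0.1 to 0.75 N m about the hinge. If the flap is still standing the lid jams on it.
- lid_hinge (a point): Middle of the lid's hinge line, on the +y top edge of the case, 70.5 mm above the counter: case-frame (0, 100, 70.5) mm. Its axes turn with the lid: when shut they are parallel to the case's.
- lid_mid (a point): Centre of the lid's plate, which is 200 mm along the hinge x 200 mm out from it x 8 mm thick, mass about 0.24 kg; this point is 100 mm out from the hinge. Axes turn with the lid: x along the hinge, -y away from the hinge towards the free edge, z out of the outer face (up when shut). The hinge line is at the level of the plate's inner face. A tongue 50 mm wide on the middle of the free edge adds 5 mm and hangs 16 mm beyond the inner face.
- flap (a joint): Hinge of the orange inner flap, rad. 0 = folded flat inside the case, its top face 9 mm below the rim (61 mm above the counter), 1.57 = upright; stop at 1.8. Starts standing (1.4 to 1.75). Stays at any angle it is left at; moving it takes about 0.04 to 0.13 N m about the hinge.
- flap_hinge (a point): Middle of the flap's hinge line, just inside the case's -y wall: case-frame (0, -88, 58) mm. Its axes turn with the flap: when folded they are parallel to the case's.
- flap_mid (a point): Centre of the flap's leaf, which is 176 mm along the hinge x 90 mm out from it x 6 mm thick, with the hinge line in the leaf's mid-plane; this point is 45 mm out from the hinge. Axes turn with the flap: x along the hinge, y away from the hinge, z out of the face that ends on top (this face looks outwards, to the case's -y, while the flap stands).
- cup: Bystander: loose steel cup, 68 mm across, 75 mm high. Origin: centre of its underside.
- jar: Bystander: loose amber glass jar with a white cap, 60 mm across, 85 mm high. Origin: centre of its underside.
- cutter: Bystander: loose copper pastry-cutter ring, 72 mm across, 45 mm high. Origin: centre of its underside.

How it is judged:
By the outcome, as a careful person would: the job done as asked, in the order asked, and still so for the second after the job is handed in, with the robot touching nothing.
It also fails if it takes over 51 s, if anything falls off the work surface, if the arm or the gripper's body presses on something with over 40 N, if the wrist force passes 120 N, or if a joint passes its speed limit or range.

## Working session

There is one attempt and no reset: what is moved stays moved. The work goes in short steps, Python scripts to look and compute and a tool call to move; the robot and the scene stay as the last step left them, time stands still between calls to the robot, and variables do not carry over. Pictures are saved under pics/ and viewed, and the job is handed in when it is done.

Besides the shell and the picture viewer there is one more tool, called after ">>>" by a JSON object that holds its "name" and its "arguments", one argument or row to a line. move_arm: Moves the arm, as the interface text tells. Its arguments: {"type":"object","properties":{"xyz":{"type":"array","items":{"type":"array","items":{"type":"number"}}},"rot":{"type":"array","items":{"type":"array","items":{"type":"number"}}},"jaw":{"type":"number"},"newtons":{"type":"number"}},"required":["xyz","rot"]}

```bash
ls; mkdir -p pics; python3 - <<'E'
from workcell import read_state, snapshot, manip
import cv2
s=read_state()
for k,v in s.items(): print(k,v)
print(manip, [a for a in dir(manip) if a[0]!='_'])
for n in ["side","top","wrist"]:
    d=snapshot(n); cv2.imwrite(f"pics/{n}0.png",d["image"]); print(n,d["fov_y"],d["cx"],d["cy"],d["rvec"],d["tvec"])
E
```

```text
pics
t 0.0
joint_pos [-8.05360263e+01  2.81630699e+01  8.93507442e+01  2.51304890e-04
  6.25518983e+01 -6.04878743e+00]
joint_vel [-0.03355565 -0.00564089  0.04064343 -0.04754383 -0.0893606   0.01368186]
joint_torque [-3.54926669e-05 -6.12634206e+01 -2.58174795e+01  6.91998540e-02
  4.82357258e-02 -8.87589317e-05]
ee_pos [ 0.16715655 -0.60197006  0.22206972]
tool_rot [[ 9.63571462e-01  2.67450936e-01 -1.84742024e-04]
 [ 2.67450971e-01 -9.63570805e-01  1.13192730e-03]
 [ 1.24722995e-04 -1.14010228e-03 -9.99999342e-01]]
ft_force [-0.14309419 -0.30949607  0.00536942]
torque [-0.04027661  0.07870828  0.02949996]
grip_width 0.09557888208679825
<Robot object at 0x7f8347f83a10> ['MotionError', 'tip_reach']
side 46.761291938041055 315.3838025764937 196.41018599826882 [ 0.8416696  -2.42795252  1.24584982] [0.43820669 0.26523441 1.04391102]
top 57.83816056862659 322.0287157088774 203.4391557379571 [ 2.12742938 -2.10801027  0.16323206] [0.01565372 0.57451034 0.8386868 ]
wrist 65.70646984690485 318.9742311293164 197.78596735004044 [-2.30146596  1.75174336  0.26561842] [-0.62449857 -0.03292292  0.39342148]
```

View pics/side0.png

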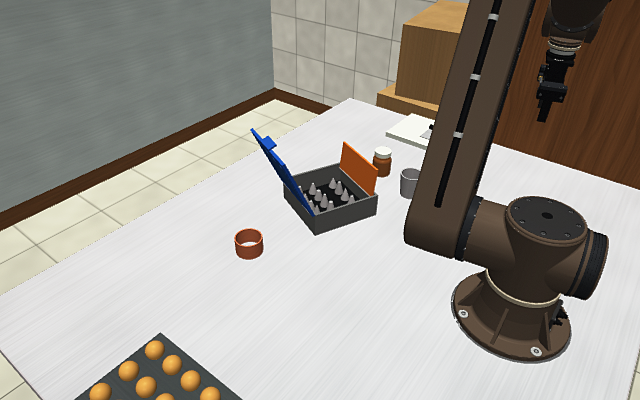

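View pics/top0.png

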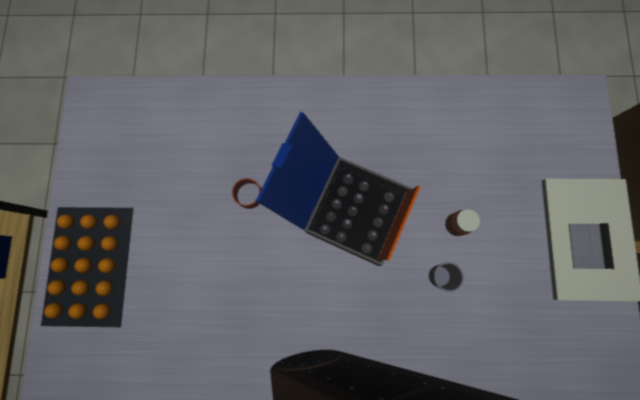

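View pics/wrist0.png

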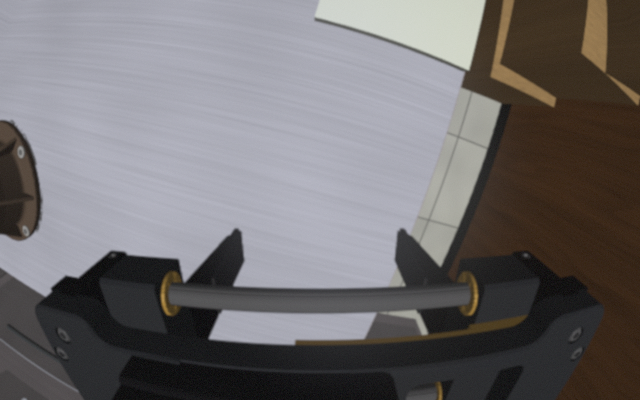

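The side view shows the lid at about (280,170), the flap at (358,168), the cutter at (249,243), the jar at (382,161) and the cup at (410,182). In the top view the hinge edge runs from (338,158) to (306,230), the flap is at (402,225), and the cutter at (247,193) is close to the lid's outer edge. Next I measure.

```bash
cat > h.py <<'E'
import numpy as np, cv2
from workcell import read_state, snapshot
def cam(d):
    h=d["image"].shape[0]; f=h/2/np.tan(np.radians(d["fov_y"]/2))
    R=cv2.Rodrigues(np.array(d["rvec"],float))[0]; t=np.array(d["tvec"],float)
    return f,d["cx"],d["cy"],R,t
def ray(d,u,v):
    f,cx,cy,R,t=cam(d); r=R.T@np.array([(u-cx)/f,(v-cy)/f,1]); return -R.T@t, r/np.linalg.norm(r)
def onz(d,u,v,z):
    c,r=ray(d,u,v); return c+r*(z-c[2])/r[2]
def proj(d,p):
    f,cx,cy,R,t=cam(d); q=R@np.array(p)+t; return np.array([f*q[0]/q[2]+cx,f*q[1]/q[2]+cy])
def tri(d1,p1,d2,p2):
    c1,r1=ray(d1,*p1); c2,r2=ray(d2,*p2)
    A=np.stack([r1,-r2],1); s=np.linalg.lstsq(A,c2-c1,rcond=None)[0]
    a=c1+s[0]*r1; b=c2+s[1]*r2; return (a+b)/2, np.linalg.norm(a-b)
E
python3 - <<'E'
from h import *
t=snapshot("top")["image"]; s=snapshot("side")["image"]
a=cv2.resize(t[100:275,225:425],None,fx=4,fy=4,interpolation=cv2.INTER_CUBIC)[:600]
a=cv2.resize(t[105:270,230:430],(800,660),interpolation=cv2.INTER_CUBIC); a=cv2.resize(a,(720,594)); cv2.imwrite("pics/topz.png",cv2.convertScaleAbs(a,alpha=1.6))
b=cv2.resize(s[120:240,240:400],(800,600),interpolation=cv2.INTER_CUBIC); cv2.imwrite("pics/sidez.png",b)
E
```

```text
(no output)
```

View pics/topz.png

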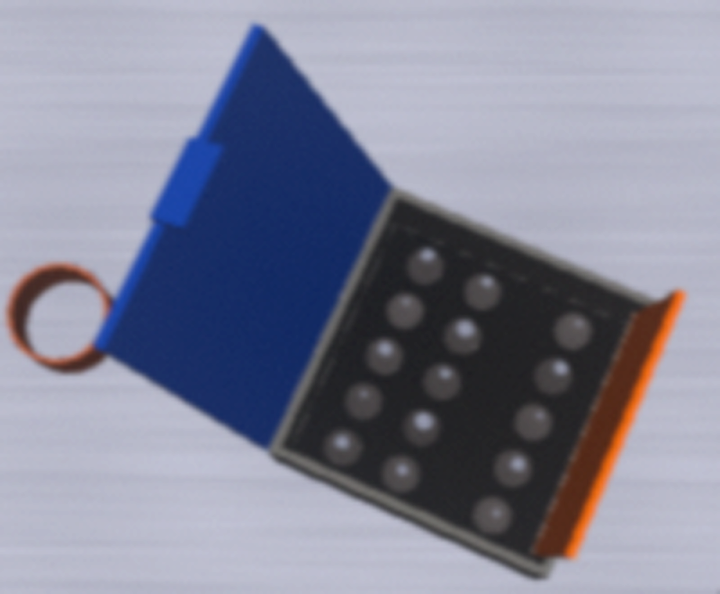

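View pics/sidez.png

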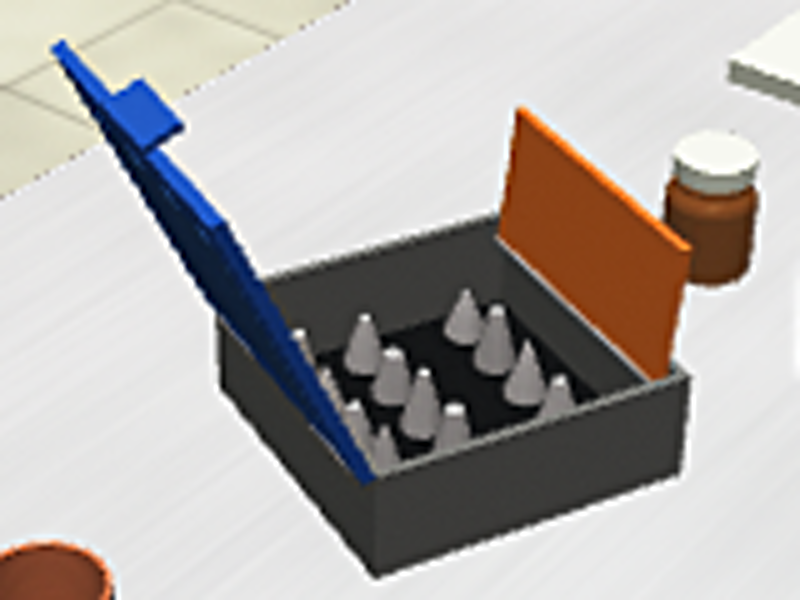

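```bash
python3 - <<'E'
from h import *
np.set_printoptions(precision=4,suppress=True)
T=snapshot("top");S=snapshot("side")
A=onz(T,339.2,156.9,.07);B=onz(T,305.6,230.8,.07);C=onz(T,381.7,265,.07)
print(A,B,C,np.linalg.norm(A-B),np.linalg.norm(C-B))
print("side",onz(S,314.4,215.6,.07),onz(S,378,195,.07))
for n,p,q in [("lid far",(301.4,112.2),(252,128.6)),("lid near",(257.8,201.4),(284,164.4)),("flap far",(419.2,186.1),(344,142)),("flap near",(388.9,259.7),(377.6,169.6)),("hinge near",(305.6,230.8),(314.4,215.6))]:
    print(n,*tri(T,p,S,q))
print("cutter top", onz(T,247,193,.045)); print("jar",onz(T,468,222,.085)); print("cup",onz(T,447,276,.04))
print("tip ref: jar side",onz(S,383,152,.085),"cup",onz(S,410,172,.075),"cut",onz(S,249,236,.045))
E
```

```text
[ 0.6876 -0.0205  0.07  ] [0.5047 0.0588 0.07  ] [ 0.4265 -0.12    0.07  ] 0.19938074931769806 0.19512113983594256
side [0.5097 0.0641 0.07  ] [ 0.4284 -0.1201  0.07  ]
lid far [0.7229 0.0593 0.2519] 0.0011608545096532222
lid near [0.5423 0.139  0.251 ] 0.0015850229796289118
flap far [ 0.5988 -0.194   0.1459] 0.0026331982504909156
flap near [ 0.4383 -0.1237  0.1481] 0.0032612488357651923
hinge near [0.5079 0.0608 0.0681] 0.0070515796836161165
cutter top [0.6007 0.2091 0.045 ]
jar [ 0.5269 -0.3193  0.085 ]
cup [ 0.4027 -0.2789  0.04  ]
tip ref: jar side [ 0.5283 -0.3097  0.085 ] cup [ 0.4125 -0.2746  0.075 ] cut [0.6075 0.2098 0.045 ]
```

```bash
python3 - <<'E'
from h import *
s=read_state();d=snapshot("wrist");f,cx,cy,R,t=cam(d)
print("cam in tool",np.array(s["tool_rot"]).T@(-R.T@t-s["ee_pos"]), "axis",np.array(s["tool_rot"]).T@R.T[:,2])
E
```

```text
cam in tool [ 8.36697713e-02  1.40674272e-04 -1.62721318e-01] axis [-2.95027212e-01 -6.58499541e-04  9.55488624e-01]
```

>>> {"name": "move_arm", "arguments": {
  "xyz": [
    [0,0,0],
    [0,0,0],
    [0,0,0],
    [0,0,0],
    [0,0,0],
    [0,0,0],
    [0,0,0],
    [0,0,0],
    [0,0,0]
  ],
  "rot": [
    [0,0,-6.4],
    [0,0,-6.4],
    [0,0,-6.4],
    [0,0,-6.4],
    [0,0,-6.4],
    [0,0,-6.4],
    [0,0,-6.4],
    [0,0,-6.4],
    [0,0,0]
  ],
  "jaw": 0
}}

```text
t: 1.3
ee_pos: [0.1672, -0.6022, 0.2227]
tool_rot: [[0.394, 0.919, -0.0], [0.919, -0.394, -0.0], [-0.0, 0.0, -1.0]]
ft_force: [-0.0, 0.8, -0.4]
grip_width: 0.0285
```

>>> {"name": "move_arm", "arguments": {
  "xyz": [
    [0.014,0.004,0],
    [0.028,0.008,0],
    [0.028,0.008,0],
    [0.028,0.008,0],
    [0.028,0.008,0],
    [0.028,0.008,0],
    [0.028,0.008,0],
    [0.028,0.008,0],
    [0.028,0.008,0],
    [0.028,0.008,0],
    [0.028,0.008,0],
    [0.028,0.008,0],
    [0.028,0.008,0],
    [0.028,0.008,0],
    [0.028,0.008,0],
    [0.028,0.008,0],
    [0.028,0.008,0],
    [0.028,0.008,0],
    [0.014,0.007,0],
    [0,0,0]
  ],
  "rot": [
    [0,0,0],
    [0,0,0],
    [0,0,0],
    [0,0,0],
    [0,0,0],
    [0,0,0],
    [0,0,0],
    [0,0,0],
    [0,0,0],
    [0,0,0],
    [0,0,0],
    [0,0,0],
    [0,0,0],
    [0,0,0],
    [0,0,0],
    [0,0,0],
    [0,0,0],
    [0,0,0],
    [0,0,0],
    [0,0,0]
  ]
}}

```text
t: 3.3
ee_pos: [0.5023, -0.196, 0.2226]
tool_rot: [[0.394, 0.919, 0.0], [0.919, -0.394, -0.0], [-0.0, 0.0, -1.0]]
ft_force: [-0.2, -0.5, -0.2]
grip_width: 0.0006
```

```bash
python3 - <<'E'
from h import *
for n in ["side","wrist"]:
    cv2.imwrite(f"pics/{n}1.png",snapshot(n)["image"])
E
```

```text
(no output)
```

View pics/side1.png

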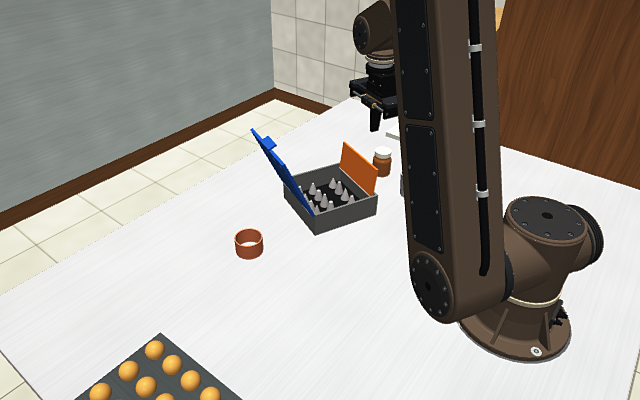

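View pics/wrist1.png

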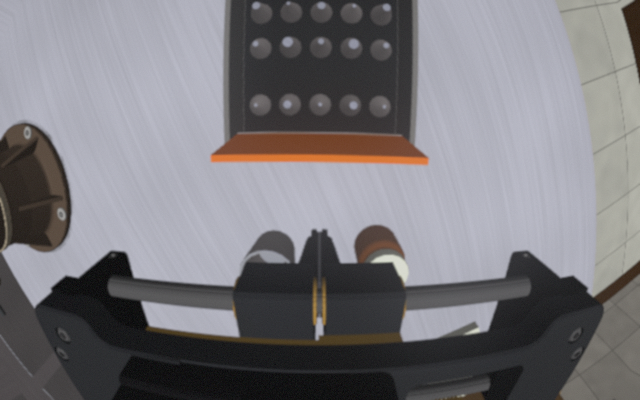

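Both pictures show the tool squared to the flap. In the wrist view the flap edge runs from (212,158) to (428,158), with the fingers centred at u=320. I'll descend and push the flap.

>>> {"name": "move_arm", "arguments": {
  "xyz": [
    [0,0,0.01],
    [0,0,0.02],
    [0,0,0.025],
    [0,0,0.025],
    [0,0,0.015],
    [0,0,0.005],
    [0.01,0,0],
    [0.01,0,0],
    [0.007,0,-0.002],
    [0.007,0,-0.002],
    [0.007,0,-0.001]
  ],
  "rot": [
    [0,0,0],
    [0,0,0],
    [0,0,0],
    [0,0,0],
    [0,0,0],
    [0,0,0],
    [0,0,0],
    [0,0,0],
    [0,0,0],
    [0,0,0],
    [0,0,0]
  ]
}}

```text
t: 4.5
ee_pos: [0.5181, -0.1591, 0.1283]
tool_rot: [[0.395, 0.919, 0.001], [0.919, -0.395, -0.001], [-0.0, 0.001, -1.0]]
ft_force: [0.5, -1.5, -1.0]
grip_width: 0.0008
```

>>> {"name": "move_arm", "arguments": {
  "xyz": [
    [0.006,0,0.001],
    [0.006,0,0.001],
    [0.006,0,0.002],
    [0.005,0,0.002],
    [0.005,0,0.003],
    [0.005,0,0.003],
    [0.005,0,0.004],
    [0.004,0,0.004],
    [0.004,0,0.005],
    [0.003,0,0.005],
    [0.003,0,0.005],
    [0.002,0,0.005]
  ],
  "rot": [
    [0,0,0],
    [0,0,0],
    [0,0,0],
    [0,0,0],
    [0,0,0],
    [0,0,0],
    [0,0,0],
    [0,0,0],
    [0,0,0],
    [0,0,0],
    [0,0,0],
    [0,0,0]
  ]
}}

```text
t: 5.7
ee_pos: [0.5391, -0.1099, 0.0871]
tool_rot: [[0.395, 0.919, -0.0], [0.919, -0.395, -0.0], [-0.0, -0.0, -1.0]]
ft_force: [-0.1, -0.0, 1.6]
grip_width: 0.0005
```

```bash
python3 - <<'E'
from h import *
for n in ["wrist","side"]:
    cv2.imwrite(f"pics/{n}2.png",snapshot(n)["image"])
E
```

```text
(no output)
```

View pics/wrist2.png

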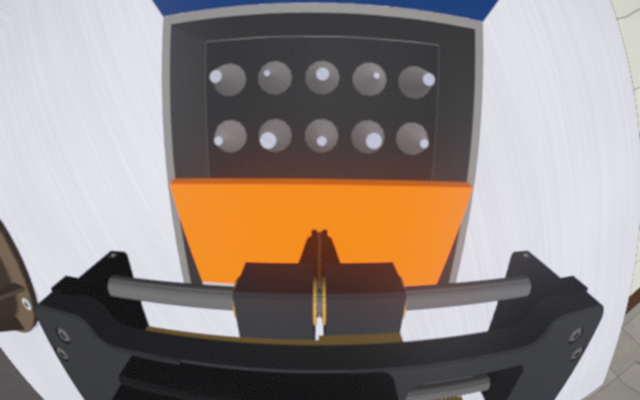

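View pics/side2.png

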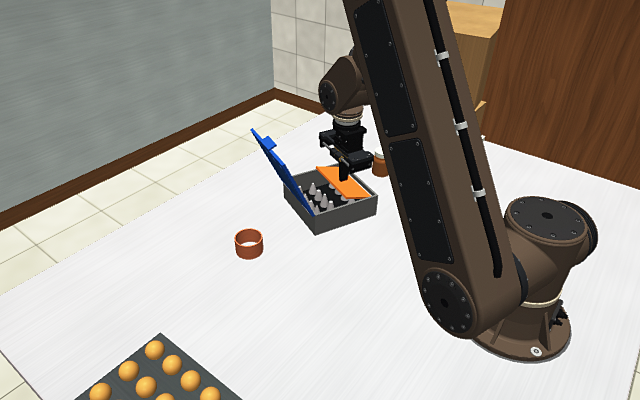

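The flap (orange, u 172–470, edge at v≈183 in the wrist view) is folding down under the tip. I'll finish the fold gently.

>>> {"name": "move_arm", "arguments": {
  "xyz": [
    [0.002,0,0.004],
    [0.001,0,0.004],
    [0.001,0,0.004],
    [0,0,0.003],
    [0,0,0.002],
    [0,0,0.001],
    [0,0,0.001],
    [0,0,0]
  ],
  "rot": [
    [0,0,0],
    [0,0,0],
    [0,0,0],
    [0,0,0],
    [0,0,0],
    [0,0,0],
    [0,0,0],
    [0,0,0]
  ]
}}

```text
t: 6.6
ee_pos: [0.5406, -0.1064, 0.0692]
tool_rot: [[0.395, 0.919, 0.0], [0.919, -0.395, -0.0], [-0.0, 0.0, -1.0]]
ft_force: [-2.1, 1.6, 8.4]
grip_width: 0.0006
```

>>> {"name": "move_arm", "arguments": {
  "xyz": [
    [0,0,0.001],
    [0,0,0],
    [0,0,0]
  ],
  "rot": [
    [0,0,0],
    [0,0,0],
    [0,0,0]
  ]
}}

```text
t: 6.9
ee_pos: [0.5406, -0.1064, 0.0691]
tool_rot: [[0.395, 0.919, 0.001], [0.919, -0.395, -0.0], [0.0, 0.001, -1.0]]
ft_force: [-4.6, 3.0, 18.7]
grip_width: 0.0005
```

Force rose from 8 to 19 N with no further travel and tip at z = 61 mm, so the flap is on its stop. I'll lift, cross over the lid and check.

>>> {"name": "move_arm", "arguments": {
  "xyz": [
    [0,0,-0.005],
    [0,0,-0.015],
    [0,0,-0.03],
    [0,0,-0.04],
    [0,0,-0.04],
    [0,0,-0.04],
    [0,0,-0.04],
    [0,0,-0.03],
    [0.01,0,-0.005],
    [0.03,0,0],
    [0.035,0,0],
    [0.035,0,0],
    [0.035,0,0],
    [0.035,0,0],
    [0.035,0,0],
    [0.035,0,0],
    [0.02,0,0],
    [0.005,0,0],
    [0,0,0]
  ],
  "rot": [
    [0,0,0],
    [0,0,0],
    [0,0,0],
    [0,0,0],
    [0,0,0],
    [0,0,0],
    [0,0,0],
    [0,0,0],
    [0,0,0],
    [0,0,0],
    [0,0,0],
    [0,0,0],
    [0,0,0],
    [0,0,0],
    [0,0,0],
    [0,0,0],
    [0,0,0],
    [0,0,0],
    [0,0,0]
  ]
}}

```text
t: 8.8
ee_pos: [0.6491, 0.1465, 0.3115]
tool_rot: [[0.394, 0.919, -0.002], [0.919, -0.394, -0.0], [-0.001, -0.001, -1.0]]
ft_force: [-0.2, -0.6, -0.1]
grip_width: 0.0002
```

```bash
python3 - <<'E'
from h import *
for n in ["wrist","side","top"]:
    cv2.imwrite(f"pics/{n}3.png",snapshot(n)["image"])
E
```

```text
(no output)
```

View pics/wrist3.png

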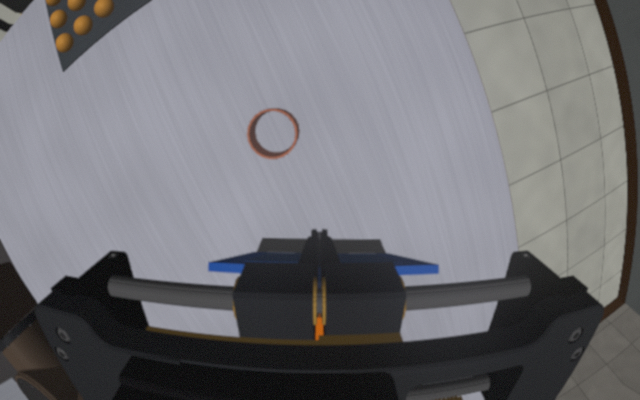

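View pics/side3.png

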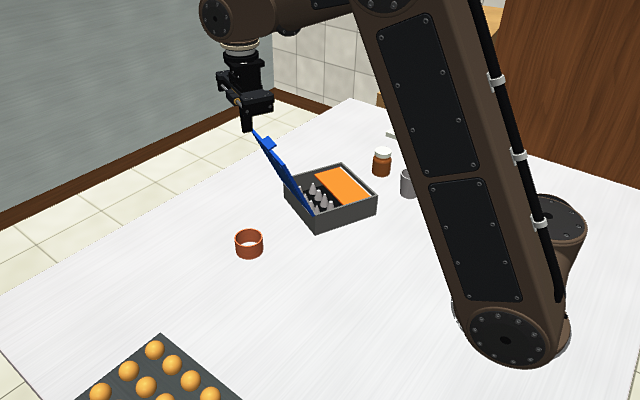

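View pics/top3.png

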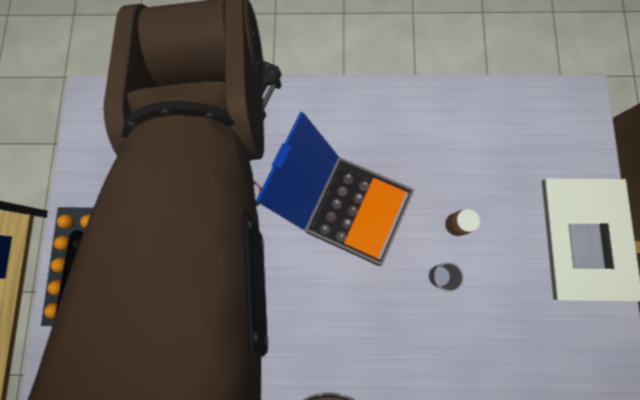

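The flap is flat in all views: in the top view it is the orange patch at (380,217) inside the rim. The lid has not moved, and the cutter is at (273,133) in the wrist view, well below. I'll descend behind the lid and begin pushing its outer face.

>>> {"name": "move_arm", "arguments": {
  "xyz": [
    [0,0,0.01],
    [0,0,0.02],
    [0,0,0.025],
    [0,0,0.025],
    [0,0,0.013],
    [-0.008,0,0],
    [-0.01,0,0],
    [-0.01,0,0],
    [-0.007,0,0],
    [-0.006,0,-0.002],
    [-0.006,0,-0.003],
    [-0.007,0,-0.003],
    [-0.007,0,-0.003]
  ],
  "rot": [
    [0,0,0],
    [0,0,0],
    [0,0,0],
    [0,0,0],
    [0,0,0],
    [0,0,0],
    [0,0,0],
    [0,0,0],
    [0,0,0],
    [0,0,0],
    [0,0,0],
    [0,0,0],
    [0,0,0]
  ]
}}

```text
t: 10.25
ee_pos: [0.6249, 0.0895, 0.2307]
tool_rot: [[0.395, 0.919, -0.0], [0.919, -0.395, -0.0], [-0.0, -0.0, -1.0]]
ft_force: [2.1, 2.2, -1.6]
grip_width: 0.0005
```

```bash
python3 - <<'E'
from h import *
cv2.imwrite(f"pics/side4.png",cv2.resize(snapshot("side")["image"][60:260,200:440],(720,600)))
s=read_state();p=np.array(s["ee_pos"])[:2]-[.558,-.07]; print("case y",p@[.395,.919],p@[.919,-.395])
E
```

```text
case y 0.17222811441338082 -0.0015293682774382908
```

View pics/side4.png

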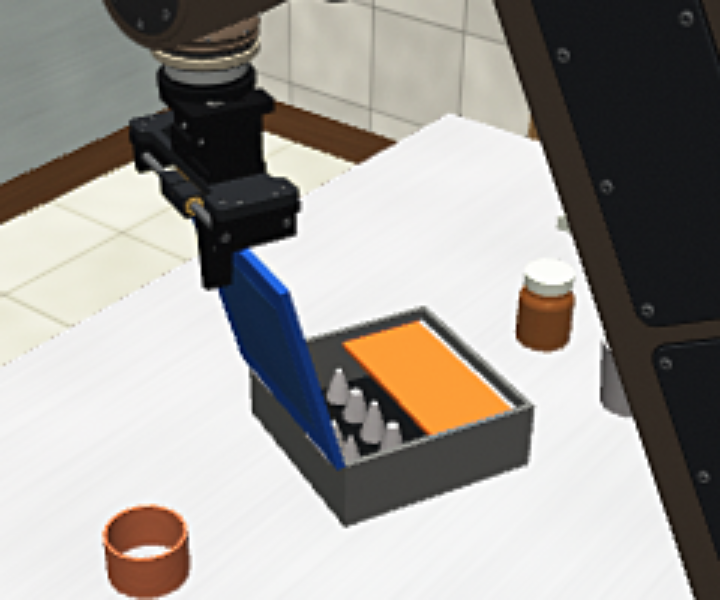

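The finger is on the lid's outer face (contact at (225,285) in the crop) and the lid is following. I continue.

>>> {"name": "move_arm", "arguments": {
  "xyz": [
    [-0.007,0,-0.002],
    [-0.007,0,-0.002],
    [-0.007,0,-0.002],
    [-0.007,0,-0.002],
    [-0.007,0,-0.002],
    [-0.007,0,-0.002],
    [-0.007,0,-0.002],
    [-0.007,0,-0.002],
    [-0.007,0,0],
    [-0.007,0,0],
    [-0.007,0,0],
    [-0.007,0,0.001],
    [-0.006,0,0.001],
    [-0.006,0,0.0015],
    [-0.006,0,0.0015],
    [-0.006,0,0.0015],
    [-0.006,0,0.002]
  ],
  "rot": [
    [0,0,0],
    [0,0,0],
    [0,0,0],
    [0,0,0],
    [0,0,0],
    [0,0,0],
    [0,0,0],
    [0,0,0],
    [0,0,0],
    [0,0,0],
    [0,0,0],
    [0,0,0],
    [0,0,0],
    [0,0,0],
    [0,0,0],
    [0,0,0],
    [0,0,0]
  ]
}}

```text
t: 12.0
ee_pos: [0.58, -0.0151, 0.2381]
tool_rot: [[0.395, 0.919, 0.0], [0.919, -0.395, -0.0], [-0.0, 0.0, -1.0]]
ft_force: [-1.1, 2.1, 2.9]
grip_width: 0.0005
```

```bash
python3 - <<'E'
from h import *
cv2.imwrite(f"pics/side5.png",cv2.resize(snapshot("side")["image"][60:260,200:440],(720,600)))
s=read_state();p=np.array(s["ee_pos"])[:2]-[.558,-.07]; print("front y, tip z",p@[.395,.919]-.01,s["ee_pos"][2]-.008,s["ft_force"])
E
```

```text
front y, tip z 0.04843190047825639 0.2296832054000911 [0.31161167 1.08653003 1.06743847]
```

View pics/side5.png

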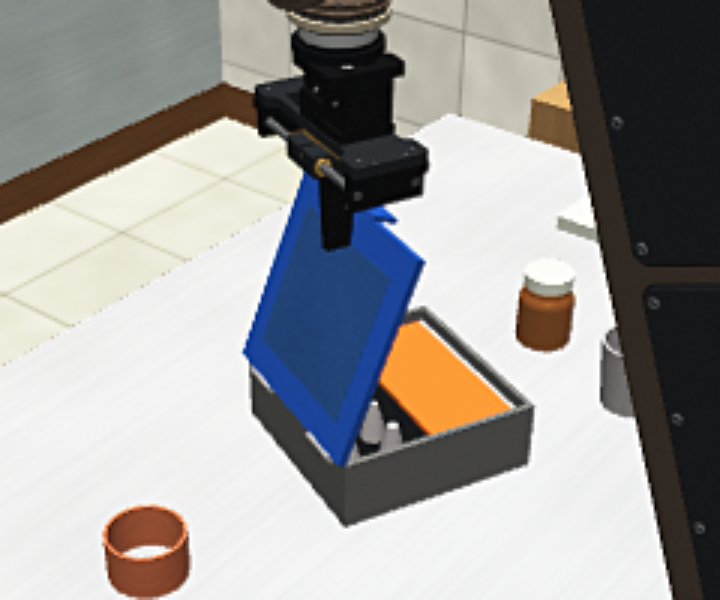

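The lid is past upright at about 1.2 rad with the tip on its outer face at (335,245). I keep following the arc.

>>> {"name": "move_arm", "arguments": {
  "xyz": [
    [-0.0065,0,0.002],
    [-0.0065,0,0.0025],
    [-0.0065,0,0.0025],
    [-0.0065,0,0.003],
    [-0.006,0,0.003],
    [-0.0055,0,0.0035],
    [-0.0055,0,0.004],
    [-0.0055,0,0.004],
    [-0.0055,0,0.004],
    [-0.005,0,0.0045],
    [-0.005,0,0.0045],
    [-0.0045,0,0.005],
    [-0.0045,0,0.005],
    [-0.0045,0,0.005],
    [-0.004,0,0.0055],
    [-0.004,0,0.0055],
    [-0.004,0,0.0055],
    [-0.0035,0,0.0055],
    [-0.003,0,0.006],
    [-0.003,0,0.006]
  ],
  "rot": [
    [0,0,0],
    [0,0,0],
    [0,0,0],
    [0,0,0],
    [0,0,0],
    [0,0,0],
    [0,0,0],
    [0,0,0],
    [0,0,0],
    [0,0,0],
    [0,0,0],
    [0,0,0],
    [0,0,0],
    [0,0,0],
    [0,0,0],
    [0,0,0],
    [0,0,0],
    [0,0,0],
    [0,0,0],
    [0,0,0]
  ]
}}

```text
t: 14.05
ee_pos: [0.5409, -0.1058, 0.1511]
tool_rot: [[0.395, 0.919, -0.0], [0.919, -0.395, -0.0], [-0.0, -0.0, -1.0]]
ft_force: [-0.4, 0.9, 0.3]
grip_width: 0.0002
```

```bash
python3 - <<'E'
from h import *
cv2.imwrite(f"pics/side6.png",cv2.resize(snapshot("side")["image"][60:260,200:440],(720,600)))
s=read_state();p=np.array(s["ee_pos"])[:2]-[.558,-.07]; print("front y, tip z",p@[.395,.919]-.01,s["ee_pos"][2]-.008,s["ft_force"])
E
```

```text
front y, tip z -0.0500277777435635 0.14225881968265836 [ 0.09861826 -0.28989153 -0.8894394 ]
```

View pics/side6.png

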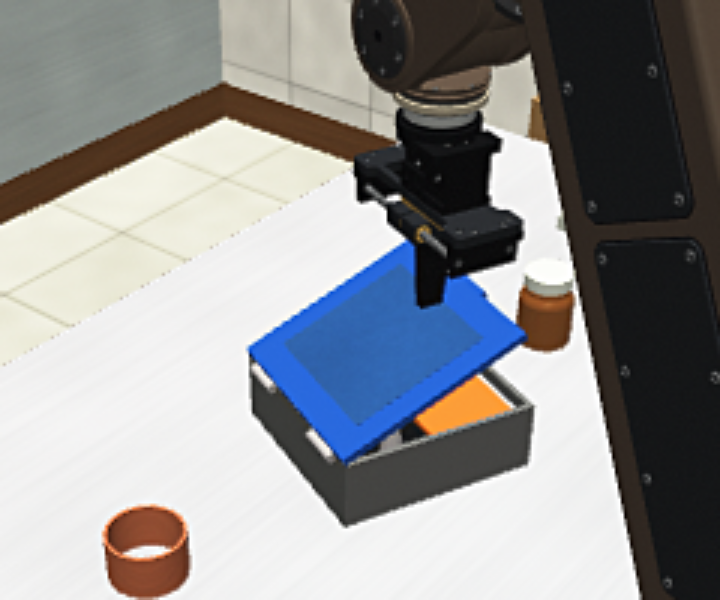

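>>> {"name": "move_arm", "arguments": {
  "xyz": [
    [-0.003,0,0.005],
    [-0.003,0,0.005],
    [-0.003,0,0.005],
    [-0.002,0,0.005],
    [-0.002,0,0.005],
    [-0.002,0,0.004],
    [-0.001,0,0.004],
    [-0.001,0,0.004],
    [-0.001,0,0.004],
    [0,0,0.003],
    [0,0,0.003],
    [0,0,0.003],
    [0,0,0.002],
    [0,0,0.002],
    [0,0,0.002],
    [0,0,0.002],
    [0,0,0.001],
    [0,0,0.001],
    [0,0,0.001],
    [0,0,0.001]
  ],
  "rot": [
    [0,0,0],
    [0,0,0],
    [0,0,0],
    [0,0,0],
    [0,0,0],
    [0,0,0],
    [0,0,0],
    [0,0,0],
    [0,0,0],
    [0,0,0],
    [0,0,0],
    [0,0,0],
    [0,0,0],
    [0,0,0],
    [0,0,0],
    [0,0,0],
    [0,0,0],
    [0,0,0],
    [0,0,0],
    [0,0,0]
  ]
}}

```text
t: 16.1
ee_pos: [0.5339, -0.1221, 0.0896]
tool_rot: [[0.395, 0.919, 0.0], [0.919, -0.395, -0.0], [-0.0, 0.0, -1.0]]
ft_force: [-1.3, -0.2, 1.6]
grip_width: 0.0005
```

Tip is at 81.6 mm, and the shut lid's top is at 78.5 mm.

>>> {"name": "move_arm", "arguments": {
  "xyz": [
    [0,0,0.001],
    [0,0,0.001],
    [0,0,0.001],
    [0,0,0],
    [0,0,0.0005],
    [0,0,0]
  ],
  "rot": [
    [0,0,0],
    [0,0,0],
    [0,0,0],
    [0,0,0],
    [0,0,0],
    [0,0,0]
  ]
}}

```text
t: 16.7
ee_pos: [0.5339, -0.1221, 0.0866]
tool_rot: [[0.395, 0.919, 0.0], [0.919, -0.395, -0.0], [-0.0, 0.0, -1.0]]
ft_force: [-2.3, -0.2, 10.0]
grip_width: 0.0005
```

>>> {"name": "move_arm", "arguments": {
  "xyz": [
    [0,0,0.0005],
    [0,0,0.0005],
    [0,0,0]
  ],
  "rot": [
    [0,0,0],
    [0,0,0],
    [0,0,0]
  ]
}}

```text
t: 17.0
ee_pos: [0.534, -0.1221, 0.0865]
tool_rot: [[0.395, 0.919, 0.001], [0.919, -0.395, -0.0], [-0.0, 0.001, -1.0]]
ft_force: [-5.1, 1.5, 19.4]
grip_width: 0.0003
```

The lid stopped at 78.5 mm and the force rose to 19 N without travel, so it is shut. Now I lift clear and look.

>>> {"name": "move_arm", "arguments": {
  "xyz": [
    [0,0,-0.002],
    [0,0,-0.005],
    [0,0,-0.015],
    [0,0,-0.03],
    [0,0,-0.04],
    [0,0,-0.04],
    [0,0,-0.02],
    [-0.02,0,0],
    [-0.035,0,0],
    [-0.035,0,0],
    [-0.035,0,0],
    [-0.035,0,0],
    [-0.035,0,0],
    [-0.02,0,0],
    [0,0,0],
    [0,0,0]
  ],
  "rot": [
    [0,0,0],
    [0,0,0],
    [0,0,0],
    [0,0,0],
    [0,0,0],
    [0,0,0],
    [0,0,0],
    [0,0,0],
    [0,0,0],
    [0,0,0],
    [0,0,0],
    [0,0,0],
    [0,0,0],
    [0,0,0],
    [0,0,0],
    [0,0,0]
  ]
}}

```text
t: 18.6
ee_pos: [0.4488, -0.3193, 0.237]
tool_rot: [[0.396, 0.918, -0.0], [0.918, -0.396, 0.0], [0.0, -0.0, -1.0]]
ft_force: [0.2, 0.1, 0.1]
grip_width: 0.0006
```

```bash
python3 - <<'E'
from h import *
S=snapshot("side");T=snapshot("top")
cv2.imwrite("pics/side7.png",cv2.resize(S["image"][100:260,220:440],(800,582),interpolation=cv2.INTER_CUBIC))
cv2.imwrite("pics/top7.png",T["image"])
for n,d in (("side",S),("top",T)):
    o=cv2.imread(f"pics/{n}0.png"); print(n,np.abs(o.astype(int)-d["image"]).max())
E
```

```text
side 255
top 140
```

View pics/side7.png

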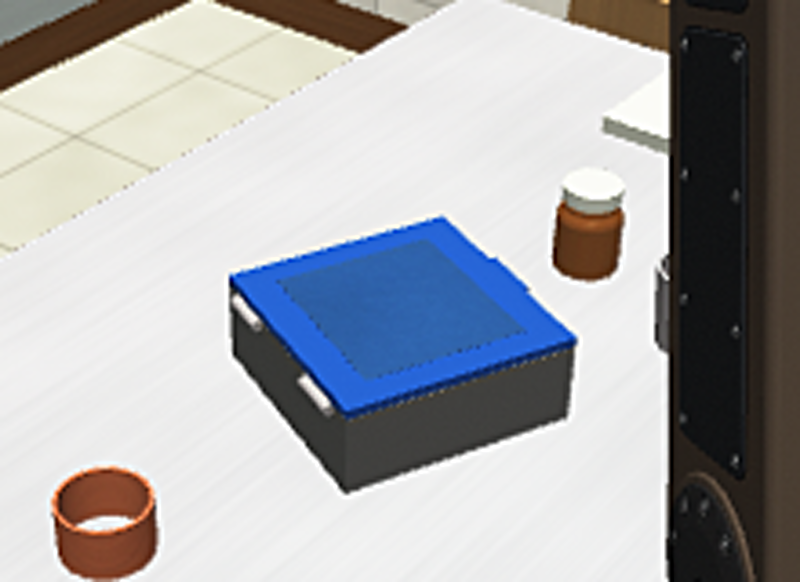

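View pics/top7.png

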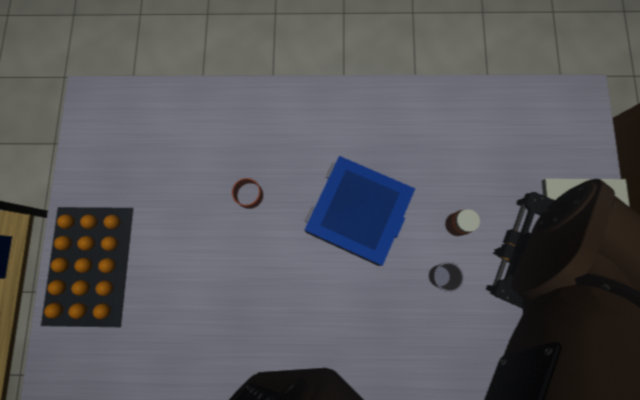

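The lid sits flat on the rim in both views. In the top view it is centred at (360,210), and the cutter (247,193), jar (463,222) and cup (447,276) have not moved. The hand is clear, so I hand in the job.

```bash
python3 -c "
from workcell import close_job,read_state
print(read_state()['ft_force']); print(close_job())"
```

```text
[0.70019488 0.63714442 0.52522854]
the job is handed in; nothing more can be done
None
```

The case is closed and the job was handed in at about 18.7 s of robot time, inside the 51 s limit. I used shut fingertips only: first I folded the orange flap flat, then pushed the blue lid over from behind and eased it down at about 10 mm/s at the fingertip.

- **Flap:** it came to rest on its stop with the fingertip at 61 mm, and the force rose to about 19 N with no further travel. All three camera views then showed it flat.
- **Lid:** it stopped with the fingertip at 78.5 mm, the height expected for a shut lid, again with about 19 N and no further travel. The last side and top pictures show it flat on the rim.
- **Bystanders:** the cup, jar and cutter ring are at the same pixels as at the start in the top view.
- **Hand:** it is clear of everything, about 0.2 m from the case, and the wrist force reads near zero.

The only disagreement was early on: the side and top views placed the case about 5 mm apart, and I used a value between them. Later contacts matched that value, and no check failed.

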